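# Run the stone box down the loading lane and start the wash

## Task

Push the blue stone box along the aluminium deck and down the lane between the two brass rails until it is fully home against the black end stop, without it or the robot ever touching either rail. Then press the green start button all the way down and let it come up again. Only push and press: do not lift or tip the box, and leave the other things on the bench where they are.

Things in the scene. Friction and masses are not known exactly. Their poses are not given: they have to be found in the camera images.
- lane: Fixed lane on an aluminium deck plate 400 x 150 x 6 mm, deck top at z = 6 mm. Origin on the centre line at the mouth, where the rails begin, at bench level; the deck reaches 200 mm before and behind it. x is the push direction from mouth to end stop (roughly world +y), y left of it, z up. Rails run from x = 0 to 190 mm with 112 mm free between them (y = -56 to +56 mm).
- home (a point): Centre of the green patch (100 x 92 mm) painted on the deck where the box belongs when home: lane (140, 0, 6) mm, deck level. The black end stop across the lane's end has its near face 50 mm beyond this point; it is 10 mm thick and its top is 46 mm above the bench.
- rail_left: Left brass guide rail (at +y of the lane), 190 long x 8 wide x 16 mm high, standing on the deck; its top is 22 mm above the bench. Origin at its underside on its centre line, at its mouth end: lane (0, +60, 6) mm. Axes as the lane's.
- rail_right: Right brass guide rail (at -y of the lane), same as the left; origin at lane (0, -60, 6) mm.
- stone_box: Blue box with clear lid, coloured stones inside, always closed: 100 long (x) x 92 wide (y) x 50 mm high, about 0.35 kg, loose on the deck, centre 90 to 110 mm before the mouth, a few mm off the centre line and slightly skewed. Origin at the centre of its underside; x roughly along the lane. It has 10 mm to spare each side in the lane and can be pushed above the rails' height.
- box_back (a point): Centre of the box's back face (the one away from the lane), 25 mm above the box's underside, 50 mm behind its centre.
- start (a joint): Green start button, travel 0 (up) to 6 mm (down); spring, fully down at 5 N. Value in m, grows as it is pressed; counts as pressed beyond 4.5 mm.
- start_top (a point): Centre of the top of the round green button cap (32 mm across), facing up, on a grey console 64 x 64 x 30 mm that stands fixed on the bench beyond the lane's end stop.
- canister: Bystander: loose steel canister, 56 mm across, 94 mm high. Origin at the centre of its underside. Stands beside the lane.
- dop_block: Bystander: loose wooden block 90 x 50 x 24 mm with three upright dop sticks, 78 mm high in all. Origin at the centre of its underside. Stands beside the lane.
- ring_blank: Bystander: small loose brass ring, 28 mm across, 8 mm high, lying beside the lane. Origin at the centre of its underside.

How it is judged:
On the way, in this order (a step that is already met when the one before it is completed fails the run):
1. the box is home against the end stop (x of stone_box in the frame of lane above 0.133 m and linear speed of stone_box below 0.02 m/s), for 0.2 s.
2. the start button is pressed down (value of joint start above 0.0045 m), for 0.02 s.
3. the button is up again (value of joint start below 0.0015 m), for 0.1 s.
At the end, for the whole second after the job is handed in: The box stands flat and still in the lane within 7 mm of the end stop, touching neither rail, and the start button, pressed beyond 4.5 mm after the box was home, is up again (x of stone_box in the frame of lane above 0.133 m and y of stone_box in the frame of lane between -0.01 and 0.01 m and z of stone_box in the frame of lane below 0.009 m and angle between stone_box's own z axis and vertical below 0.05 rad and angle between the x axis of stone_box and the x axis of lane, either way round below 0.15 rad and linear speed of stone_box below 0.01 m/s and value of joint start below 0.0015 m).
It fails at once if a rail is touched by the box or the robot (contact force between any of rail_left, rail_right and anything else above 0.2 N).
It fails at once if the box is lifted more than 6 mm or tipped (z of stone_box in the frame of lane above 0.012 m or angle between stone_box's own z axis and vertical above 0.12 rad).
It fails at once if the button is pressed before the box is home (value of joint start above 0.003 m and not (x of stone_box in the frame of lane above 0.133 m)).
It fails at once if a bystander is moved more than 10 mm (distance of any of canister, dop_block, ring_blank from where it was at the start of the episode above 0.01 m).
It also fails if it takes over 59 s, if anything falls off the work surface, if the arm or the gripper's body presses on something with over 40 N, if the wrist force passes 120 N, or if a joint passes its speed limit or range.

## Robot

A 6-joint arm with a two-finger parallel gripper is mounted at the origin on the work surface. World frame = base frame: x ahead of the robot, y to its left, z up, the work surface at z = 0. Lengths are in m, angles in rad, forces in N, time in s.
With the tool pointing down it reaches from about 0.25 to 0.775 m from the base axis. Payload 8.9 kg.
Tool frame: the origin (TCP) lies at the very end of the fingers, on their centre line; the grasp point (between the pads) lies 19 mm behind it; z points along the fingers, y is the line along which they close (so a half turn about z gives the same grasp; the last joint's range is limited). The gripper opens to 85 mm and grips with 20 to 120 N. Pads are 22 mm wide; open, the fingers measure 114 mm over their backs; the gripper's body (76 mm by 85 mm) begins 54 mm behind the grasp point. The pads swing forward as they close: fully open they stand 13 mm farther back than shut.
Start: joints at [-1.377, 0.291, -0.153, 1.127, 0, 1.431], TCP at [0.172, -0.496, 0.231] pointing down, gripper open.
Joint ranges: [-2.52, 2.52], [-0.91, 1.74], [-1.3, 1.37], [-1.96, 2.02], [-1.52, 1.47], [-3.14, 3.14]. Speed limits (rad/s): [2.22, 2.22, 2.79, 3.14, 3.14, 3.14].

## Interface

Orientations are given as a unit quaternion [w, x, y, z].
In Python, from cell import robot gives the robot as it stands.
- The arm moves only by the tool play_rows, never from a script. Its argument "increments" is a list of rows, each a list of 3 entries, a list of its own where there are three numbers: the closure, from -1 (fully open) to 1 (shut), so that 0 is half open, then the shift along the tool's x, y, z in cm, then the turn about the tool's z in degrees. A call has 1 to 12 rows; each row shifts and turns the commanded pose from where the row before left it, along the tool's axes as they then stand; what a row does not reach is not made up. A row lasts 1/12 s, in which the tool goes at most 41.7 mm and 7.16 degrees, less where a joint would pass 70% of its speed; a pose out of reach is approached as far as the arm can. A call with a gripper value outside its range is refused whole. The fingers move at their own pace and stop on an object; the grip force is fixed at half the most. Time passes only in rows, so rows that do not move let the fingers close. It gives the time, the measured TCP pose, the force, the opening and the grip force at its end, in the units of the state.
- robot.sense(): the state, without advancing time (a new reading comes with each control period).
- robot.camera(name): name is "scene" or "top"; returns a dict with "img" (480x640x3 uint8, red, green, blue), "range_z" (480x640 float32, m along the optical axis (not along the pixel's ray), 0 where there is no reading), "intrinsics" (3x3 intrinsics, pixels), "world_from_camera" (4x4, takes a point from camera to world coordinates). Camera axes: x right, y down, z forward; pixel columns grow to the right and rows downward; lengths in m; the calibration is good to about 2 mm. A picture is of the moment at which its call begins.
- robot.hand_in(): hands the job in; it is judged then, once.
The state is a dict: "time": time; "qpos": joint angles; "joint_velocities": joint speeds; "effort": joint torques, N m; "tool_pos": TCP position; "tool_rot": TCP orientation; "force": force on the tool from outside, world axes, zero at the start; "wrist_torque": the same for the moment, N m; "width": finger opening in m; "gripper_force": force on a finger pad.
Only numpy, scipy, OpenCV 4.12 (cv2) and the standard library are available. Lean on these libraries where they do the work, as an engineer would, in place of code of your own. Each camera call takes 0.05 s, during which the arm holds its last target. There are 200 camera calls.

## Working session

There is one attempt and no reset: what is moved stays moved. The work goes in short steps, Python scripts to look and compute and a tool call to move; the robot and the scene stay as the last step left them, time stands still between calls to the robot, and variables do not carry over. Pictures are saved under pics/ and viewed, at most 10 in all, crops included, and the job is handed in when it is done.

Besides the shell and the picture viewer there is one more tool, called after "Request:" as a command line: name --argument value ..., lists and objects as JSON in quotes. play_rows: Moves the arm, as the interface text tells. Its arguments: {"type":"object","properties":{"increments":{"type":"array","items":{"type":"array"}}},"required":["increments"]}

```bash
mkdir -p pics
cat > h.py <<'E'
import numpy as np,cv2
from cell import robot
def grab(n,f=None):
    c=robot.camera(n)
    if f: cv2.imwrite(f,c['img'][:,:,::-1])
    return c
def pts(c,uv,z=None):
    uv=np.atleast_2d(uv).astype(float);K=c['intrinsics'];T=c['world_from_camera']
    d=np.c_[uv,np.ones(len(uv))]@np.linalg.inv(K).T@T[:3,:3].T
    o=T[:3,3]
    return o+d*((z-o[2])/d[:,2])[:,None]
def cloud(c):
    K=c['intrinsics'];T=c['world_from_camera'];r=c['range_z']
    v,u=np.mgrid[:480,:640]
    p=np.stack([(u-K[0,2])/K[0,0]*r,(v-K[1,2])/K[1,1]*r,r],-1)
    return p@T[:3,:3].T+T[:3,3]
E
python3 - <<'E'
from h import *
for n in('top','scene'):
    c=grab(n,f'pics/{n}0.png'); print(n,c['world_from_camera'].round(3).tolist(),c['intrinsics'].round(1).tolist())
s=robot.sense();print(s)
E
```

```text
top [[-0.009, -0.985, 0.172, 0.435], [-0.999, 0.002, -0.039, 0.033], [0.038, -0.172, -0.984, 0.858], [0.0, 0.0, 0.0, 1.0]] [[503.9, 0.0, 315.3], [0.0, 503.9, 244.1], [0.0, 0.0, 1.0]]
scene [[0.723, 0.425, -0.546, 0.925], [0.691, -0.464, 0.554, -0.32], [-0.018, -0.777, -0.629, 0.473], [0.0, 0.0, 0.0, 1.0]] [[481.5, 0.0, 308.9], [0.0, 481.5, 242.0], [0.0, 0.0, 1.0]]
{'time': 0.1, 'qpos': array([-1.37728181e+00,  2.91218765e-01, -1.54027951e-01,  1.12667101e+00,
       -1.91150689e-05,  1.43152003e+00]), 'joint_velocities': array([-0.00344759, -0.00129912,  0.00282714, -0.00118941, -0.00011945,
        0.00195571]), 'effort': array([ 1.63258290e-03, -5.37977350e+01,  3.31917751e+01,  9.35008720e-03,
       -2.05480774e-04,  7.93637582e-07]), 'tool_pos': array([ 0.17144586, -0.49582662,  0.23080095]), 'tool_rot': array([-5.60231482e-04,  9.86188040e-01,  1.65628605e-01, -2.47577534e-05]), 'force': array([ 0.44291736,  0.34252318, -0.86733011]), 'wrist_torque': array([-0.02121333,  0.01917094, -0.05562758]), 'gripper_force': 0.0, 'width': 0.08522494904324862}
```

View pics/top0.png

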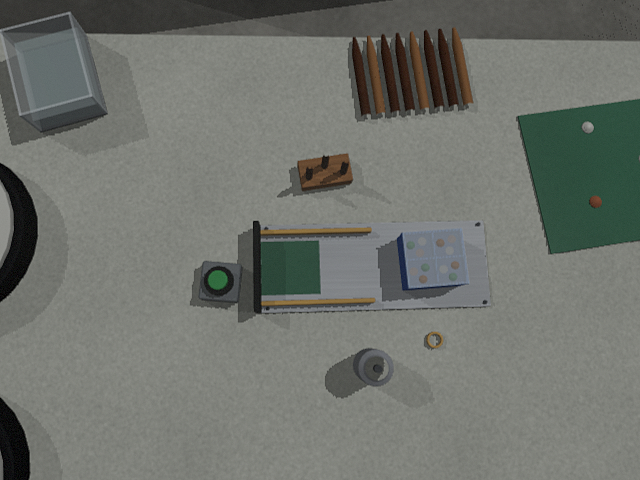

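View pics/scene0.png

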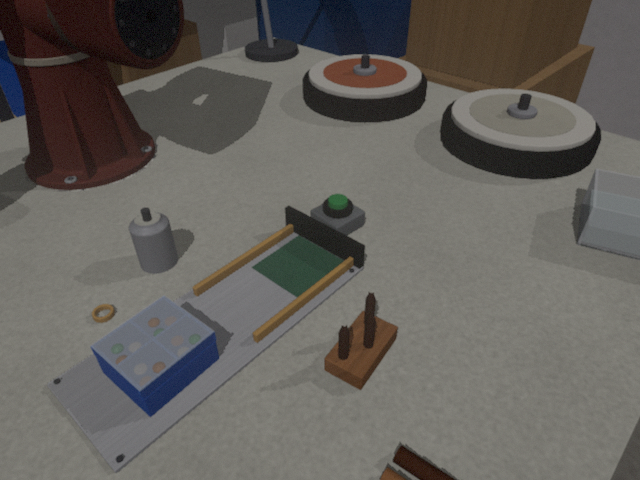

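The top view shows the deck at u 256–488. The stop is at u≈257, the rails at v≈231 and 301, the patch at (290,267), the box at (433,258) and the button at (219,280). The canister is at (373,367), the dop block at (325,172) and the ring at (434,340).

```bash
cat >> h.py <<'E'
def big(m):
    m=m.astype(np.uint8);n,l,s,_=cv2.connectedComponentsWithStats(m)
    order=np.argsort(-s[1:,4])+1
    return [l==i for i in order if s[i,4]>60]
def rect(P):
    r=cv2.minAreaRect((P[:,:2]*1000).astype(np.float32));b=cv2.boxPoints(r)/1000
    e=[b[1]-b[0],b[2]-b[1]];L=[np.hypot(*x) for x in e];i=int(np.argmax(L));d=e[i]/L[i]
    if d[1]<0:d=-d
    return np.array(r[0])/1000,max(L),min(L),np.degrees(np.arctan2(d[1],d[0]))
def uvof(m):
    v,u=np.nonzero(m);return np.c_[u,v]
def hsv(c): return cv2.cvtColor(c['img'],cv2.COLOR_RGB2HSV)
def boxpose(c):
    # lid rectangle, by depth height, near the deck
    H=hsv(c);W=cloud(c);z=W[...,2]
    m=(z>.049)&(z<.064)&(c['range_z']>0)&(W[...,0]>.3)&(W[...,0]<.56)&(W[...,1]<.12)&(W[...,1]>-.4)
    m=cv2.morphologyEx(m.astype(np.uint8),cv2.MORPH_OPEN,np.ones((5,5)))
    k=big(m)[0];P=pts(c,uvof(k),.056)
    return rect(P)+(np.median(z[k]),)
E
python3 - <<'E'
from h import *
c=grab('top');H=hsv(c);W=cloud(c);h,s,v=cv2.split(H)
U,V=np.meshgrid(range(640),range(480))
roi=(U>180)&(U<500)&(V>205)&(V<325)
g=big(roi&(h>40)&(h<95)&(s>70))
for k in g[:3]:
    a=uvof(k);print('green',a.mean(0).round(1),len(a),np.median(W[k],0).round(4),rect(pts(c,a,np.median(W[k][:,2]))))
for k in big(roi&(h>8)&(h<30)&(s>90))[:4]:
    a=uvof(k);print('brass',a.mean(0).round(1),len(a),np.median(W[k],0).round(4),rect(pts(c,a,.022)))
print('box',boxpose(c))
k=big(roi&(v<45)); 
for q in k[:3]: print('dark',uvof(q).mean(0),q.sum(),np.median(W[q],0))
# deck: bright plate
z=W[...,2]
for n,(a,b,d,e) in dict(can=(340,400,335,390),dop=(295,355,150,190),ring=(422,446,328,352)).items():
    q=W[d:e,a:b].reshape(-1,3);q=q[q[:,2]>(.005 if n=='ring' else .015)];print(n,q.min(0).round(3),q.max(0).round(3))
E
```

```text
green [289.7 267.4] 3057 [0.5429 0.0428 0.0061] (array([0.54419336, 0.04380825]), np.float32(0.09998522), np.float32(0.08996385), np.float32(91.08786))
green [217.4 279.6] 338 [0.5183 0.1581 0.051 ] (array([0.51908807, 0.15786539]), np.float32(0.033337973), np.float32(0.030418806), np.float32(89.749435))
brass [314.9 230.9] 550 [6.037e-01 3.000e-04 2.120e-02] (array([ 0.60379706, -0.00100809]), np.float32(0.18834399), np.float32(0.00881774), np.float32(91.055916))
brass [316.6 301.6] 518 [ 4.846e-01 -3.000e-04  2.130e-02] (array([ 0.48469489, -0.00248634]), np.float32(0.1889078), np.float32(0.007515671), np.float32(91.2507))
box (array([ 0.53393872, -0.19436028]), np.float32(0.10137129), np.float32(0.056090564), np.float32(93.91278), np.float64(0.055718631267696994))
dark [256.57964602 266.43362832] 678 [0.54072563 0.09635232 0.044792  ]
dark [219.21629213 281.75561798] 356 [0.51422061 0.15423362 0.04125859]
can [ 0.353 -0.116  0.015] [0.435 0.033 0.858]
dop [ 0.435 -0.065  0.015] [0.741 0.033 0.858]
ring [ 0.407 -0.214  0.005] [0.435 0.033 0.858]
```

```bash
sed -i 's/<\.56)/<.66)/' h.py
cat >> h.py <<'E'
TH=np.radians(91.1);M=np.array([.5462,-.0962]);DX=np.array([np.cos(TH),np.sin(TH)]);DY=np.array([-DX[1],DX[0]])
def lane(p): d=np.asarray(p)[:2]-M;return np.array([d@DX,d@DY])
def world(x,y): return M+x*DX+y*DY
def tool():
    s=robot.sense();w,x,y,z=s['tool_rot'];a=np.degrees(np.arctan2(2*(x*y+w*z),1-2*(y*y+z*z)))
    return s['tool_pos'],a,s
def rep(target,ang):
    # shift in tool axes (cm) and turn to reach a world target
    p,a,s=tool();d=(np.asarray(target)-p)*100;r=np.radians(a)
    tx=d[0]*np.cos(r)+d[1]*np.sin(r);ty=d[0]*np.sin(r)-d[1]*np.cos(r)
    print('t',round(s['time'],2),'tool',p.round(4),'ang',round(a,1),'lane',lane(p).round(4),'shift',round(tx,2),round(ty,2),round(-d[2],2),'turn',round(-((ang-a+180)%360-180),1))
E
python3 - <<'E'
from h import *
c=grab('top');b=boxpose(c);print(b,lane(b[0]))
# second view
c2=grab('scene');b2=boxpose(c2);print(b2,lane(b2[0]))
print(world(-.19,0))
rep([*world(-.19,0),.15],91.1)
E
```

```text
(array([ 0.55199646, -0.19306659]), np.float32(0.10158472), np.float32(0.09235292), np.float32(94.244644), np.float64(0.05571140707162914)) [-0.09696002 -0.0039358 ]
(array([ 0.55422095, -0.19338443]), np.float32(0.10232633), np.float32(0.09802819), np.float32(94.318886), np.float64(0.056139186061155755)) [-0.0973205  -0.00615378]
[ 0.54984751 -0.28616499]
t 0.25 tool [ 0.1715 -0.496   0.231 ] ang 19.1 lane [-0.3925  0.3823] shift 42.62 -7.47 8.1 turn -72.0
```

Request:
play_rows --increments '[[0, [3.0, -0.55, 0], 0], [0, [3.6, -0.65, 0], 0], [0, [3.6, -0.65, 0], 0], [0, [3.6, -0.65, 0], 0], [0, [3.6, -0.65, 0], 0], [0, [3.6, -0.65, 0], 0], [0, [3.6, -0.65, 0], 0], [0, [3.6, -0.65, 0], 0], [0, [3.6, -0.6, 0], 0], [0, [3.6, -0.6, 0], 0], [0, [3.6, -0.6, 0], 0], [0, [3.2, -0.5, 0], 0]]'

```text
time: 1.25
tool_pos: [0.548, -0.2868, 0.2312]
tool_rot: [-0.0, 0.986, 0.166, 0.0]
force: [-0.5, -1.3, 1.1]
width: 0.0425
gripper_force: 0.0
```

Request:
play_rows --increments '[[0, [0, 0, 0.8], -7], [0, [0, 0, 0.8], -7], [0, [0, 0, 0.8], -7], [0, [0, 0, 0.8], -7], [0, [0, 0, 0.8], -7], [0, [0, 0, 0.8], -7], [0, [0, 0, 0.8], -7], [0, [0, 0, 0.8], -7], [0, [0, 0, 0.8], -7], [0, [0, 0, 0.8], -7], [0, [0, 0, 0], -2], [0, [0, 0, 0], 0]]'

```text
time: 2.25
tool_pos: [0.5458, -0.2881, 0.1506]
tool_rot: [-0.001, 0.7, 0.714, -0.0]
force: [-0.3, 0.1, 0.2]
width: 0.0425
gripper_force: 0.0
```

Run:
```python
from h import *
rep([*world(-.185,-.0067),.025],91.1)
print(tool()[2]['width'],tool()[2]['qpos'].round(2)); grab('scene','pics/s1.png')
```

```text
t 2.25 tool [ 0.5458 -0.2881  0.1506] ang 91.2 lane [-0.1919  0.0041] shift 0.69 1.08 12.56 turn 0.1
0.04248600063178683 [-0.6   0.52 -0.02  1.03 -0.    0.95]
```

View pics/s1.png

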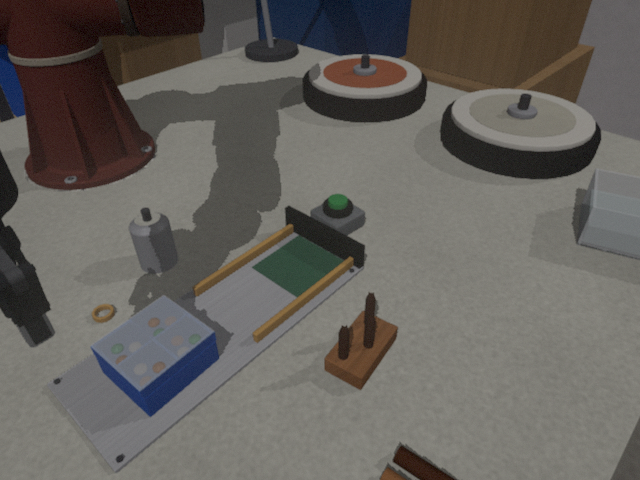

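The gripper is seen at (25,300), behind the box, which is at (155,350) and hasn't moved. Descending.

Request:
play_rows --increments '[[0, [0, 0.2, 1.5], 0], [0, [0, 0.2, 2], 0], [0, [0, 0.2, 2], 0], [0, [0, 0.2, 2], 0], [0, [0, 0.2, 2], 0], [0, [0, 0.1, 1.5], 0], [0, [0, 0, 1], 0], [0, [0, 0, 0.5], 0], [0, [0, 0, 0], 0], [0, [0, 0, 0], 0]]'

```text
time: 3.13
tool_pos: [0.5575, -0.2884, 0.0269]
tool_rot: [0.0, 0.701, 0.713, 0.0]
force: [-0.2, 0.1, 0.4]
width: 0.0427
gripper_force: 0.0
```

Request:
play_rows --increments '[[0, [0.4, 0, 0], 0], [0, [0.5, 0, 0], 0], [0, [0.5, 0, 0], 0], [0, [0.5, 0, 0], 0], [0, [0.5, 0, 0], 0], [0, [0.5, 0, 0], 0], [0, [0.5, 0, 0], 0], [0, [0.5, 0, 0], 0], [0, [0.4, 0, 0], 0], [0, [0.2, 0, 0], 0], [0, [0, 0, 0], 0]]'

```text
time: 4.05
tool_pos: [0.5564, -0.2426, 0.0263]
tool_rot: [-0.0, 0.7, 0.714, 0.0]
force: [-0.2, 0.0, -0.6]
width: 0.0424
gripper_force: 0.0
```

Run:
```python
from h import *
rep([*world(.079,0),.025],91.1)
for n in('top','scene'):
    c=grab(n,f'pics/{n}2.png');b=boxpose(c);print(b,lane(b[0]))
```

```text
t 4.05 tool [ 0.5564 -0.2426  0.0263] ang 91.1 lane [-0.1466 -0.0074] shift 22.56 -0.74 0.13 turn -0.0
(array([ 0.55467798, -0.18346704]), np.float32(0.10287599), np.float32(0.09245277), np.float32(91.069244), np.float64(0.055650002002078924)) [-0.08741371 -0.00680111]
(array([ 0.55671655, -0.18225154]), np.float32(0.1012202), np.float32(0.09800604), np.float32(91.095474), np.float64(0.05613731961211371)) [-0.08623757 -0.00886265]
```

View pics/scene2.png

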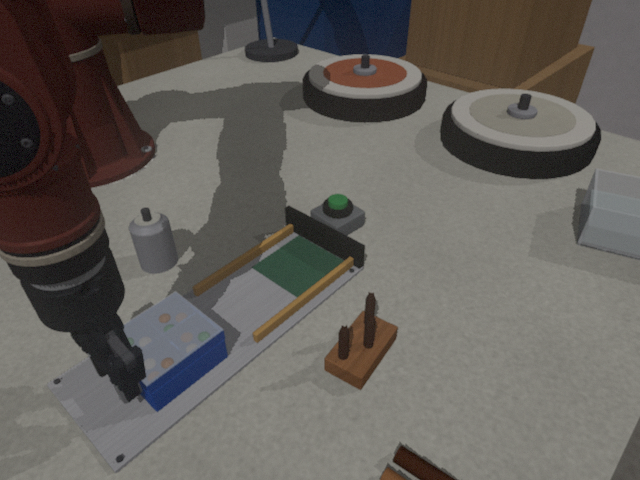

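The box is square to the lane now, at about (165,350), but 7 mm off to the right. I'll go round its right side and nudge it 7 mm left.

Request:
play_rows --increments '[[0, [-1, 0, 0], 0], [0, [-1.5, 0, 0], 0], [0, [0, 2, 0], 0], [0, [0, 2.6, 0], 0], [0, [0, 2.6, 0], 0], [0, [0, 2.6, 0], 0], [0, [1.5, 0, 0], 0], [0, [2.5, 0, 0], 0], [0, [2.5, 0, 0], 0], [0, [2.0, 0, 0], 0], [0, [0, 0, 0], 0], [0, [0, 0, 0], 0]]'

```text
time: 5.15
tool_pos: [0.6532, -0.1816, 0.0263]
tool_rot: [0.0, 0.7, 0.714, -0.0]
force: [0.0, -0.2, 0.5]
width: 0.0423
gripper_force: 0.0
```

Request:
play_rows --increments '[[0, [0, -0.4, 0], 0], [0, [0, -0.4, 0], 0], [0, [0, -0.3, 0], 0], [0, [0, -0.3, 0], 0], [0, [0, -0.3, 0], 0], [0, [0, -0.3, 0], 0], [0, [0, -0.1, 0], 0], [0, [0, 0, 0], 0], [0, [0, 0, 0], 0]]'

```text
time: 5.9
tool_pos: [0.6321, -0.1817, 0.0264]
tool_rot: [-0.0, 0.7, 0.714, -0.0]
force: [-0.3, 0.1, -0.1]
width: 0.0427
gripper_force: 0.0
```

Run:
```python
from h import *
rep([*world(-.0866,-.082),.025],91.1)
for n in('top','scene'):
    c=grab(n,f'pics/{n}3.png');b=boxpose(c);print(b,lane(b[0]))
```

```text
t 5.9 tool [ 0.6321 -0.1817  0.0264] ang 91.1 lane [-0.0872 -0.0843] shift 0.06 -0.23 0.14 turn -0.0
(array([ 0.54905981, -0.16456252]), np.float32(0.091641456), np.float32(0.06604395), np.float32(179.91904), np.float64(0.055670043070249586)) [-0.06840482 -0.0015469 ]
(array([ 0.55267676, -0.20782828]), np.float32(0.098112516), np.float32(0.050362647), np.float32(0.73902774), np.float64(0.056145625601784654)) [-0.11173204 -0.00433259]
```

Request:
play_rows --increments '[[0, [0, -0.1, 0], 0], [0, [0, 0, 0], 0], [0, [0, 1.5, 0], 0], [0, [-2, 0, 0], 0], [0, [-2.5, 0, 0], 0], [0, [-2.5, 0, 0], 0], [0, [-1.5, 0, 0], 0], [0, [0, -2.4, 0], 0], [0, [0, -2.5, 0], 0], [0, [0, -2.5, 0], 0], [0, [0, -2.4, 0], 0], [0, [0, 0, 0], 0]]'

```text
time: 7.0
tool_pos: [0.5451, -0.2674, 0.0258]
tool_rot: [-0.002, 0.701, 0.713, -0.001]
force: [0.0, -0.8, -0.9]
width: 0.0425
gripper_force: 0.0
```

Run:
```python
from h import *
for n in('top','scene'):
    c=grab(n,f'pics/{n}4.png');b=boxpose(c);print(b,lane(b[0]))
rep([*world(.08,0),.025],91.1)
```

```text
(array([ 0.5494516 , -0.18191858]), np.float32(0.10132084), np.float32(0.09245248), np.float32(91.2349), np.float64(0.05567729556184842)) [-0.0857652  -0.00160542]
(array([ 0.55153265, -0.18202834]), np.float32(0.10180545), np.float32(0.097942986), np.float32(91.27928), np.float64(0.056151999897760985)) [-0.08591489 -0.00368399]
t 7.1 tool [ 0.5495 -0.2684  0.0266] ang 91.0 lane [-0.1722  0.    ] shift 25.22 -0.03 0.16 turn -0.1
```

View pics/top4.png

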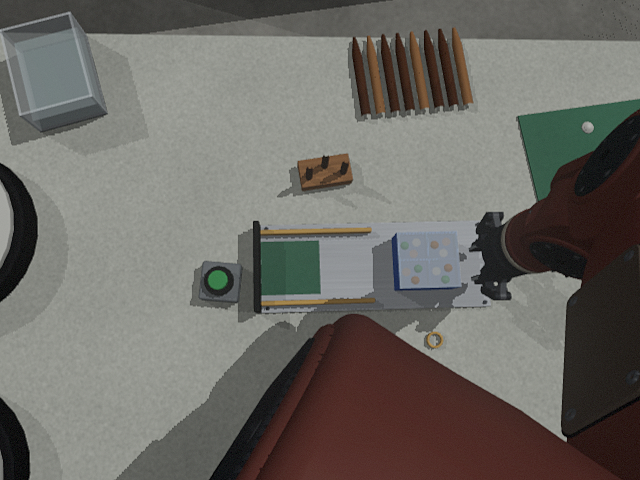

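The box is square at (426,262), with the gripper behind it at (490,257). The way down the lane is clear, so I'm pushing.

Request:
play_rows --increments '[[0, [1, 0, 0], 0], [0, [0.8, 0, 0], 0], [0, [0.5, 0, 0], 0], [0, [0.5, 0, 0], 0], [0, [0.7, 0, 0], 0], [0, [0.8, 0, 0], 0], [0, [0.8, 0, 0], 0], [0, [0.8, 0, 0], 0], [0, [0.8, 0, 0], 0], [0, [0.6, 0, 0], 0], [0, [0.4, 0, 0], 0], [0, [0, 0, 0], 0]]'

```text
time: 8.1
tool_pos: [0.5483, -0.1903, 0.0263]
tool_rot: [-0.0, 0.7, 0.714, 0.0]
force: [-0.0, 0.5, -0.2]
width: 0.0425
gripper_force: 0.0
```

Run:
```python
from h import *
for n in('top','scene'):
    c=grab(n);b=boxpose(c);print(b,lane(b[0]))
rep([*world(.08,0),.025],91.1)
```

```text
(array([ 0.54803625, -0.13044302]), np.float32(0.10202623), np.float32(0.092556715), np.float32(90.87002), np.float64(0.05561563686124449)) [-0.03427196 -0.00117854]
(array([ 0.55007617, -0.13003101]), np.float32(0.10282599), np.float32(0.09848502), np.float32(90.93185), np.float64(0.05616242785175721)) [-0.03389918 -0.00322599]
t 8.2 tool [ 0.5485 -0.1912  0.0264] ang 91.1 lane [-0.095  -0.0005] shift 17.5 -0.05 0.14 turn -0.0
```

Request:
play_rows --increments '[[0, [0.4, 0, 0], 0], [0, [0.7, 0, 0], 0], [0, [0.9, 0, 0], 0], [0, [0.9, 0, 0], 0], [0, [0.9, 0, 0], 0], [0, [0.9, 0, 0], 0], [0, [0.9, 0, 0], 0], [0, [0.9, 0, 0], 0], [0, [0.8, 0, 0], 0], [0, [0.6, 0, 0], 0], [0, [0.4, 0, 0], 0], [0, [0, 0, 0], 0]]'

```text
time: 9.2
tool_pos: [0.5466, -0.1072, 0.0262]
tool_rot: [-0.0, 0.7, 0.714, 0.0]
force: [0.1, -0.6, -0.5]
width: 0.0426
gripper_force: 0.0
```

Run:
```python
from h import *
for n in('top','scene'):
    c=grab(n);b=boxpose(c);print(b,lane(b[0]))
rep([*world(.08,0),.025],91.1)
```

```text
(array([ 0.54614935, -0.04719822]), np.float32(0.10024998), np.float32(0.09228149), np.float32(91.01838), np.float64(0.055612704464687246)) [ 0.04899372 -0.00089007]
(array([ 0.54804065, -0.04702964]), np.float32(0.102606125), np.float32(0.09824201), np.float32(91.04829), np.float64(0.056219994945638896)) [ 0.04912596 -0.00278426]
t 9.3 tool [ 0.5466 -0.108   0.0261] ang 91.1 lane [-0.0118 -0.0002] shift 9.18 -0.02 0.11 turn -0.0
```

Request:
play_rows --increments '[[0, [0.4, 0, 0], 0], [0, [0.7, 0, 0], 0], [0, [0.9, 0, 0], 0], [0, [0.9, 0, 0], 0], [0, [0.9, 0, 0], 0], [0, [0.9, 0, 0], 0], [0, [0.9, 0, 0], 0], [0, [0.9, 0, 0], 0], [0, [0.8, 0, 0], 0], [0, [0.7, 0, 0], 0], [0, [0.4, 0, 0], 0], [0, [0.2, 0, 0], 0]]'

```text
time: 10.3
tool_pos: [0.5452, -0.0217, 0.0263]
tool_rot: [0.0, 0.7, 0.714, 0.0]
force: [0.1, -1.7, -0.3]
width: 0.0425
gripper_force: 0.6
```

Request:
play_rows --increments '[[0, [0.1, 0, 0], 0], [0, [0.1, 0, 0], 0], [0, [0.1, 0, 0], 0], [0, [0, 0, 0], 0], [0, [0, 0, 0], 0]]'

```text
time: 10.72
tool_pos: [0.5452, -0.0195, 0.0263]
tool_rot: [-0.0, 0.701, 0.714, 0.0]
force: [-0.5, -0.5, -0.7]
width: 0.0425
gripper_force: 0.2
```

Run:
```python
from h import *
for n in('top','scene'):
    c=grab(n,f'pics/{n}5.png');b=boxpose(c);print(b,lane(b[0]))
rep([*world(.08,0),.025],91.1);print(robot.sense()['force'])
```

```text
(array([0.56825189, 0.07203934]), np.float32(0.044051852), np.float32(0.03708709), np.float32(0.113025844), np.float64(0.05558843664227475)) [ 0.167785   -0.02527759]
(array([0.54670081, 0.0392484 ]), np.float32(0.10515239), np.float32(0.098493), np.float32(91.00227), np.float64(0.05621936953550938)) [ 0.13541382 -0.00310098]
t 10.82 tool [ 0.5453 -0.0195  0.0263] ang 91.1 lane [ 0.0767 -0.0005] shift 0.33 -0.05 0.13 turn -0.0
[ 0.98483552 -1.54333131 -0.37929407]
```

View pics/scene5.png

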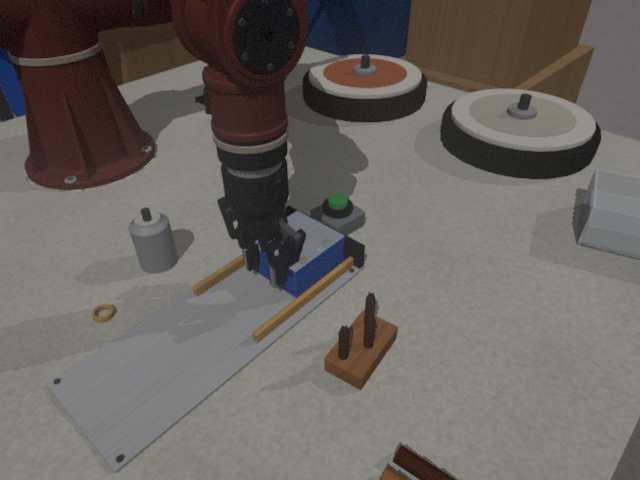

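The box is on the patch at (300,255), a few mm short of the stop. I'll push gently until I feel contact.

Request:
play_rows --increments '[[0, [0.1, 0, 0], 0], [0, [0.1, 0, 0], 0], [0, [0.1, 0, 0], 0], [0, [0, 0, 0], 0], [0, [0, 0, 0], 0]]'

```text
time: 11.23
tool_pos: [0.5454, -0.017, 0.0264]
tool_rot: [0.001, 0.701, 0.714, -0.0]
force: [0.6, -5.9, -1.0]
width: 0.0429
gripper_force: 2.5
```

Request:
play_rows --increments '[[0, [0.1, 0, 0], 0], [0, [0, 0, 0], 0], [0, [0, 0, 0], 0]]'

```text
time: 11.48
tool_pos: [0.5455, -0.017, 0.0265]
tool_rot: [0.001, 0.701, 0.713, -0.001]
force: [0.6, -10.0, -1.1]
width: 0.0428
gripper_force: 4.9
```

Force rises without motion, so the box is against the stop. Backing off, rising and shutting the fingers.

Request:
play_rows --increments '[[0, [-0.5, 0, 0], 0], [0, [-1.5, 0, 0], 0], [0, [0, 0, -2], 0], [0, [0, 0, -3], 0], [0, [0, 0, -3], 0], [1, [0, 0, -3], 0], [1, [0, 0, -1], 0], [1, [0, 0, 0], 0], [1, [0, 0, 0], 0], [1, [0, 0, 0], 0]]'

```text
time: 12.32
tool_pos: [0.5445, -0.0351, 0.1449]
tool_rot: [-0.001, 0.7, 0.714, -0.0]
force: [0.5, 0.1, -0.5]
width: -0.0001
gripper_force: 0.0
```

Request:
play_rows --increments '[[1, [1, 0.1, 0], 0], [1, [2, 0.2, 0], 0], [1, [2, 0.2, 0], 0], [1, [2, 0.2, 0], 0], [1, [2, 0.2, 0], 0], [1, [2.5, 0.2, 0], 0], [1, [2.5, 0.2, 0], 0], [1, [2, 0.2, 0], 0], [1, [2, 0.2, 0], 0], [1, [1.5, 0.2, 0], 0], [1, [0, 0, 0], 0], [1, [0, 0, 0], 0]]'

```text
time: 13.32
tool_pos: [0.5599, 0.161, 0.145]
tool_rot: [-0.001, 0.7, 0.714, -0.001]
force: [0.4, -0.3, -0.5]
width: 0.0001
gripper_force: 0.0
```

Run:
```python
from h import *
for n in('top','scene'):
    c=grab(n,f'pics/{n}6.png');b=boxpose(c);print(b,lane(b[0]))
W=cloud(c);h,s,v=cv2.split(hsv(c))
m=(h>40)&(h<95)&(s>90)&(W[...,2]>.04)&(W[...,1]>.12)&(W[...,1]<.2)
for k in big(m)[:2]: print(uvof(k).mean(0),k.sum(),np.median(W[k],0),rect(pts(c,uvof(k),.051)))
rep([.519,.158,.055],91.1)
```

```text
(array([0.54483862, 0.0423744 ]), np.float32(0.09969186), np.float32(0.09245821), np.float32(91.12377), np.float64(0.055510511849105715)) [ 0.138575   -0.00129915]
(array([0.54666797, 0.04122254]), np.float32(0.10631312), np.float32(0.09876525), np.float32(91.665375), np.float64(0.05628189246800053)) [ 0.13738823 -0.00310604]
[337.52173913 201.41304348] 230 [0.5224171  0.15457059 0.05170613] (array([0.5228595 , 0.15433115]), np.float32(0.035796728), np.float32(0.02965638), np.float32(132.17703))
t 13.42 tool [0.5602 0.1597 0.1455] ang 91.1 lane [ 0.2556 -0.0189] shift -0.09 -4.12 9.05 turn -0.0
```

View pics/scene6.png

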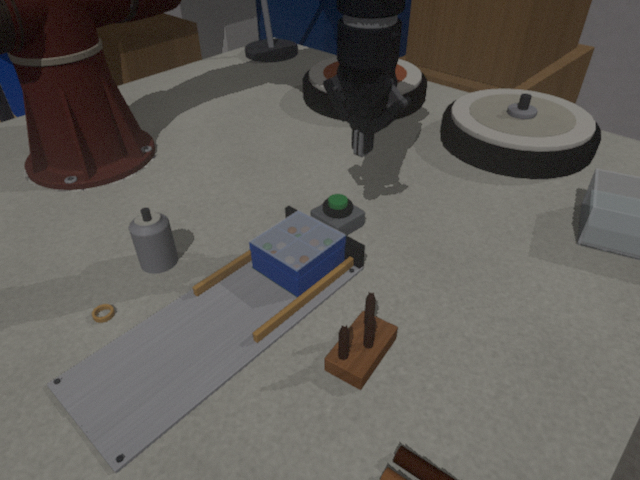

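The box is home at (298,250), about 139 mm down the lane and square. The fingers are shut at (362,140) and the button is at (337,201). I moved sideways the wrong way, so I'm correcting that before going down.

Request:
play_rows --increments '[[1, [-0.1, -1.2, 0], 0], [1, [-0.1, -1.6, 0], 0], [1, [0, -1.2, 0], 0], [1, [0, 0, 1.5], 0], [1, [0, 0, 2], 0], [1, [0, 0, 2], 0], [1, [0, 0, 1.5], 0], [1, [0, 0, 1], 0], [1, [0, 0, 0.5], 0], [1, [0, 0, 0], 0], [1, [0, 0, 0], 0]]'

```text
time: 14.33
tool_pos: [0.5211, 0.157, 0.0617]
tool_rot: [0.0, 0.701, 0.714, 0.0]
force: [0.3, -0.6, -0.6]
width: -0.0001
gripper_force: 0.0
```

Request:
play_rows --increments '[[1, [0, 0, 0.3], 0], [1, [0, 0, 0.2], 0], [1, [0, 0, 0.2], 0], [1, [0, 0, 0.2], 0], [1, [0, 0, 0], 0]]'

```text
time: 14.75
tool_pos: [0.5209, 0.1573, 0.0522]
tool_rot: [0.0, 0.7, 0.714, 0.0]
force: [-0.2, 0.1, -0.1]
width: -0.0001
gripper_force: 0.0
```

Request:
play_rows --increments '[[1, [0, 0, 0.2], 0], [1, [0, 0, 0.2], 0], [1, [0, 0, 0.1], 0], [1, [0, 0, 0], 0], [1, [0, 0, 0], 0]]'

```text
time: 15.17
tool_pos: [0.5211, 0.1573, 0.0474]
tool_rot: [0.0, 0.7, 0.714, 0.0]
force: [0.5, 0.9, 3.6]
width: 0.0001
gripper_force: 2.0
```

Request:
play_rows --increments '[[1, [0, 0, 0.1], 0], [1, [0, 0, 0], 0], [1, [0, 0, 0], 0]]'

```text
time: 15.42
tool_pos: [0.521, 0.1573, 0.0464]
tool_rot: [0.0, 0.7, 0.714, 0.0]
force: [-0.7, -0.7, 5.1]
width: 0.0002
gripper_force: 2.3
```

Request:
play_rows --increments '[[1, [0, 0, 0.1], 0], [1, [0, 0, 0.1], 0], [1, [0, 0, 0], 0], [1, [0, 0, 0], 0]]'

```text
time: 15.75
tool_pos: [0.5212, 0.1573, 0.0458]
tool_rot: [0.0, 0.7, 0.714, 0.0]
force: [-6.1, -1.9, 22.1]
width: 0.0001
gripper_force: 11.2
```

The button is bottomed at 22 N. Releasing.

Request:
play_rows --increments '[[1, [0, 0, -0.3], 0], [1, [0, 0, -0.6], 0], [1, [0, 0, -1.5], 0], [1, [0, 0, -2.5], 0], [1, [0, 0, -2.5], 0], [1, [0, 0, -1.5], 0], [1, [0, 0, 0], 0], [1, [0, 0, 0], 0], [1, [0, 0, 0], 0], [1, [0, 0, 0], 0]]'

```text
time: 16.58
tool_pos: [0.52, 0.1571, 0.1321]
tool_rot: [-0.001, 0.701, 0.714, -0.001]
force: [-0.1, -0.4, 0.4]
width: 0.0001
gripper_force: 0.0
```

Run:
```python
from h import *
for n in('top','scene'):
    c=grab(n);b=boxpose(c);print(b,lane(b[0]))
W=cloud(c);h,s,v=cv2.split(hsv(c))
m=(h>40)&(h<95)&(s>90)&(W[...,2]>.04)&(W[...,1]>.12)&(W[...,1]<.2)
for k in big(m)[:2]: print(k.sum(),np.median(W[k],0))
print(robot.hand_in())
```

```text
(array([0.54477893, 0.04242052]), np.float32(0.09977421), np.float32(0.092426114), np.float32(91.235306), np.float64(0.055537061523187936)) [ 0.13862225 -0.00124035]
(array([0.54680164, 0.0410681 ]), np.float32(0.106494755), np.float32(0.098444946), np.float32(91.279274), np.float64(0.05628836880119553)) [ 0.13723125 -0.00323672]
227 [0.52282892 0.15448258 0.05176756]
the job is handed in; nothing more can be done
None
```

I pushed the box home against the end stop (about 1 mm off the centre line and square), pressed the green button fully down, let it come back up, and handed the job in at about 17 s; no verdict came back.

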